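# Clamp a magnet shim with the slip-clutch screw

### The job

Take the steel shim plate with the orange stripe off the wooden rack and lay it lengthwise across both dark rests of the grey clamp fixture, centred, with its inner end under the tip of the leaning clamp screw, and let go of it. Then turn the black knurled ratchet cap clockwise until the screw bears on the shim and the cap's clutch slips; let it slip about a quarter of a turn (anything from an eighth to half a turn will do), then let go, leaving the shim clamped in place. Leave the other shims, the gauge block, the feeler holder and the spacer ring where they are.

Things in the scene. Friction and masses are not known exactly. Their poses are not given: they have to be found in the camera images.
- shim_orange_c (a point): The shim plate to clamp: ground silver steel, 120 x 40 x 6 mm, 220 g, with an orange stripe 22 mm wide across the middle of its upper face. Point: its centre, half-way up. x along its 120 mm length, y across its 40 mm width, z up. It lies on the rack, at any of its four places, about 95 mm from the next shim.
- rack: Fixed wooden rack that the four shims lie across: two rails, 16 mm high, 20 mm wide and 380 mm long, running along its y axis, centred 42 mm to either side of its origin line (at x = -42 and +42 mm), so that there is a 64 mm wide free gap under the middle of each shim, down to the table (z = 0). At the far ends only, y beyond 170 mm, there are flat 4 mm ties. Origin: centre of the underside.
- nest (a point): Where the shim's centre belongs on the clamp fixture: 25 mm above the table, mid-thickness of a shim lying on the rests. x runs level along the shim's bed, away from the screw, to the open loading side; z up. The shim may lie either way round. Before turning, 5.5 to 9.5 mm are free between screw tip and a shim in place: bring it in low, from +x, over the last 25 mm or so.
- fixture: Fixed grey clamp fixture. Origin: on the table, plumb under the spot where the screw meets the shim; axes as the nest's, which is at x = +45 mm. Base plate 10 mm thick, 66 mm wide, x = -85 to +120 mm. Dark rests, tops 22 mm above the table: x = -22 to +18 (34 mm wide) and x = +72 to +108 (30 mm wide; the shim is wider); between them only the base plate, giving the fingers room.
- bearing (a point): Centre of the grey 34 mm cube that carries the screw, in line with it, 52 mm up the screw axis from the spot where the tip meets the shim. Under it a post 28 x 34 mm stands on the base, x = -56 to -28 mm from the fixture's origin. The screw leans 30 degrees from vertical, up and towards the fixture's -x.
- cap (a point): Black knurled ratchet cap at the screw's upper end: a cylinder 30 mm in diameter, 26 mm long, white index line on end and side. Point: its middle, on its axis, 116 mm up the axis from where the tip meets the shim. z: along the screw axis out of the free end, 30 degrees from vertical; x, y turn with the cap. Clockwise seen from the free end (positive about -z) drives the screw in. It stays at this place.
- thimble_mid (a point): Middle of the aluminium thimble, 21 mm in diameter and 25 mm long, with a red line, on the screw axis below the cap; between them a neck 14 mm wide and 7 mm long. Grip the cap alone: a grip on the thimble too blocks the slip. The cap takes 0.07 N m until the screw bears on the shim, then 0.13 N m while the clutch slips.
- thimble (a joint): Angle of the aluminium thimble, rad, growing clockwise as the screw goes in; 5 mm of screw travel per rad. Starts at 0 to 0.7 and reaches the shim at about 2.1, when it stops (within 0.4 rad more) and the cap slips. It follows the cap in both directions until then, and stays where it is left.
- ratchet (a joint): Slip of the cap relative to the thimble, rad, growing clockwise; 0 at the start and as long as cap and thimble turn together, growing once the clutch slips (the white line then leaves the red one).
- spindle: The steel tip of the clamp screw, a 12 mm ball-ended rod that slides along the screw axis without turning. Origin: the end of the tip; z up along the screw axis.
- shim_green_c (a point): Same size and look as the orange-striped shim, but with a green stripe; to be left alone. Point: its centre.
- shim_plain_c (a point): Same size and look as the orange-striped shim, but without a stripe; to be left alone. Point: its centre.
- shim_blue_c (a point): Same size and look as the orange-striped shim, but with a blue stripe; to be left alone. Point: its centre.
- gauge_block: Blue anodised gauge block, 35 x 30 x 25 mm, loose on the table beyond the work, to be left alone. Origin: centre of the underside.
- feeler_holder: Brass feeler holder, a bar 85 x 18 x 14 mm with a short blade, loose on the robot's side of the table, to be left alone. Origin: centre of the underside.
- spacer_ring: Black acetal spacer ring, 48 mm outside, 28 mm inside, 12 mm high, loose on the table beyond the work, to be left alone. Origin: centre of the underside.
Not all that is in view belongs to the job. What is shaped like the fixture but pink is not meant.

How it is judged:
By the outcome, as a careful person would: the job done as asked, in the order asked, and still so for the second after the job is handed in, with the robot touching nothing.
It also fails if it takes over 72 s, if anything falls off the work surface, if the arm or the gripper's body presses on something with over 40 N, if the wrist force passes 120 N, or if a joint passes its speed limit or range.

### The arm

A 7-joint arm with a two-finger parallel gripper is mounted at the origin on the work surface. World frame = base frame: x ahead of the robot, y to its left, z up, the work surface at z = 0. Lengths are in m, angles in rad, forces in N, time in s.
With the tool pointing down it reaches from about 0.4 to 0.925 m from the base axis. Payload 4.1 kg.
Tool frame: the origin (TCP) lies at the very end of the fingers, on their centre line; the grasp point (between the pads) lies 19 mm behind it; z points along the fingers, x is the direction in which the jaws open and shut, and the axes are right-handed (so a half turn about z gives the same grasp; the last joint's range is limited). The gripper opens to 85 mm and grips with 20 to 120 N. Pads are 22 mm wide; open, the fingers measure 114 mm over their backs; the gripper's body (76 mm by 85 mm) begins 54 mm behind the grasp point. The pads swing forward as they close: fully open they stand 13 mm farther back than shut.
Start: joints at [1.181, 0.398, 0.045, 1.537, -0.019, 1.207, -0.051], TCP at [0.186, -0.623, 0.231] pointing down, gripper open.
Joint ranges: [-2.82, 2.82], [-0.49, 2.23], [-1.37, 1.46], [0, 2.46], [-1.36, 4.5], [0.23, 2], [-2.94, 2.94]. Speed limits (rad/s): [2.57, 2.57, 3.14, 3.14, 3.14, 3.14, 3.14].

### API

Orientations are given as a unit quaternion [x, y, z, w].
In Python, from workcell import bot gives the robot as it stands.
- The arm moves only by the tool play_rows, never from a script. Its argument "increments" is a list of rows, each an object with "xyz": the shift along the tool's x, y, z in cm, a list of three; "twist": the turn, a rotation vector about the tool's x, y, z in rad, a list of three; "jaw": the finger opening in cm, from 0 to 8.54. A call has 1 to 20 rows; each row shifts and turns the pose as measured when the row begins, along the tool's axes as they then stand; what a row does not reach is not made up. A row lasts 1/10 s, in which the tool goes at most 50 mm and 8.59 degrees, less where a joint would pass 70% of its speed; a pose out of reach is approached as far as the arm can. A call with a gripper value outside its range is refused whole. The fingers move at their own pace and stop on an object; "squeeze" is the grip in N (left out, the last holds). Time passes only in rows, so rows that do not move let the fingers close. It gives the time, the measured TCP pose, the force and the opening at its end, in the units of the state.
- bot.observe(): the state, without advancing time (a new reading comes with each control period).
- bot.capture(name): name is "side" or "top"; returns the picture (420x560x3 uint8, red, green, blue); there is no depth.
- bot.calibration(name): a dict with "intrinsics" (3x3 intrinsics, pixels), "T" (4x4, takes a point from camera to world coordinates). Camera axes: x right, y down, z forward; pixel columns grow to the right and rows downward; lengths in m; the calibration is good to about 2 mm. A picture is of the moment at which its call begins. calibration takes no time and is no camera call.
- bot.hand_in(): hands the job in, once; it reports no verdict.
Trained networks look in the newest picture that a camera, given by its name, has taken for a name from the list of things; names that differ only in an ending like _2 or _b are one class to them, and where a whole thing is asked for, a point or a joint stands for the part that bears it (a point fixed in the world has none). Each returns a list of dicts, best first, with "score" (0 to 1); they miss things now and then, are a little off and sometimes report something else, mostly with a low value. They report only what shows in the picture. A call takes as long as a camera call. They do not tell look-alikes from the thing itself.
- bot.search_frame(camera, query): "uv" ([column, row] in pixels, amid what is visible of it).
The state is a dict: "t": time; "q": joint angles; "dq": joint speeds; "joint_efforts": joint torques, N m; "eef_pos": TCP position; "orientation": TCP orientation; "ft_force": force on the tool from outside, world axes, zero at the start; "torque": the same for the moment, N m; "width": finger opening in m.
Only numpy, scipy, OpenCV 4.12 (cv2) and the standard library are available. Lean on these libraries where they do the work, as an engineer would, in place of code of your own. Each camera call takes 0.05 s, during which the arm holds its last target.

## Working session

There is one attempt and no reset: what is moved stays moved. The work goes in short steps, Python scripts to look and compute and a tool call to move; the robot and the scene stay as the last step left them, time stands still between calls to the robot, and variables do not carry over. Pictures are saved under pics/ and viewed, and the job is handed in when it is done.

Besides the shell and the picture viewer there is one more tool, called after "Emit:" in YAML: its name, and indented under it one key for each argument. play_rows: Moves the arm, as the interface text tells. Its arguments: {"type":"object","properties":{"increments":{"type":"array"},"squeeze":{"type":"number"}},"required":["increments"]}

```bash
ls; mkdir -p pics
python3 - <<'E'
from workcell import bot
import cv2,numpy as np
s=bot.observe();print({k:np.round(v,3).tolist() for k,v in s.items()})
for n in("side","top"):
    im=bot.capture(n);cv2.imwrite(f"pics/{n}0.png",im[:,:,::-1]);c=bot.calibration(n);print(n,np.round(c["intrinsics"],2).tolist(),np.round(c["T"],4).tolist())
    for q in["shim_orange_c","rack","fixture","bearing","cap","thimble_mid","spindle","gauge_block","feeler_holder","spacer_ring"]:
        print(q,[(np.round(d["uv"],1).tolist(),round(d["score"],2)) for d in bot.search_frame(n,q)][:4])
E
```

```text
pics
{'t': 0.0, 'q': [1.181, 0.399, 0.045, 1.538, -0.019, 1.207, -0.051], 'dq': [0.0, 0.0, 0.001, -0.001, 0.002, -0.001, 0.0], 'joint_efforts': [-0.0, -47.514, 1.364, -25.422, 0.011, 0.009, 0.0], 'eef_pos': [0.186, -0.622, 0.23], 'orientation': [0.802, -0.597, -0.001, -0.001], 'ft_force': [0.813, -0.036, 0.159], 'torque': [-0.007, 0.043, -0.028], 'width': 0.086}
side [[475.85, 0.0, 281.28], [0.0, 475.85, 213.0], [0.0, 0.0, 1.0]] [[-0.7212, -0.3597, 0.592, -0.0467], [-0.6926, 0.3946, -0.6038, 0.598], [-0.0164, -0.8455, -0.5337, 0.632], [0.0, 0.0, 0.0, 1.0]]
shim_orange_c [([368.6, 207.3], 0.63)]
rack [([348.3, 233.2], 0.74)]
fixture [([186.3, 278.0], 0.63), ([215.9, 360.9], 0.61)]
bearing [([187.1, 283.2], 0.82), ([212.7, 359.9], 0.71), ([167.9, 256.3], 0.16)]
cap [([185.5, 336.1], 0.82), ([162.4, 248.9], 0.57)]
thimble_mid [([165.4, 255.6], 0.83), ([187.3, 281.0], 0.7), ([184.1, 336.7], 0.69), ([163.7, 250.9], 0.59)]
spindle [([348.6, 236.4], 0.55)]
gauge_block [([258.5, 215.7], 0.48)]
feeler_holder [([326.1, 276.9], 0.98), ([348.4, 226.2], 0.74)]
spacer_ring [([137.7, 270.6], 0.85)]
top [[407.43, 0.0, 279.32], [0.0, 407.43, 213.84], [0.0, 0.0, 1.0]] [[-0.0008, -0.9909, 0.1346, 0.4403], [-0.9999, 0.0029, 0.0157, -0.0265], [-0.0159, -0.1346, -0.9908, 0.9969], [0.0, 0.0, 0.0, 1.0]]
shim_orange_c [([387.1, 242.7], 0.65)]
rack [([366.2, 258.0], 0.97)]
fixture [([156.1, 290.3], 0.87), ([196.9, 213.8], 0.82)]
bearing [([195.3, 214.9], 0.81), ([158.0, 291.7], 0.69), ([388.5, 243.2], 0.52), ([430.1, 242.5], 0.29)]
cap [([156.0, 204.6], 0.51), ([105.2, 292.8], 0.49)]
thimble_mid [([110.2, 293.9], 0.93), ([154.1, 206.9], 0.65)]
spindle []
gauge_block [([297.0, 169.4], 0.76)]
feeler_holder [([273.3, 278.7], 0.93), ([195.4, 211.9], 0.23)]
spacer_ring [([175.5, 159.2], 0.65)]
```

View pics/side0.png

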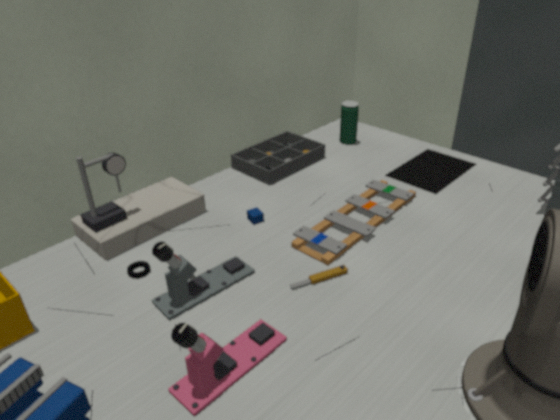

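View pics/top0.png

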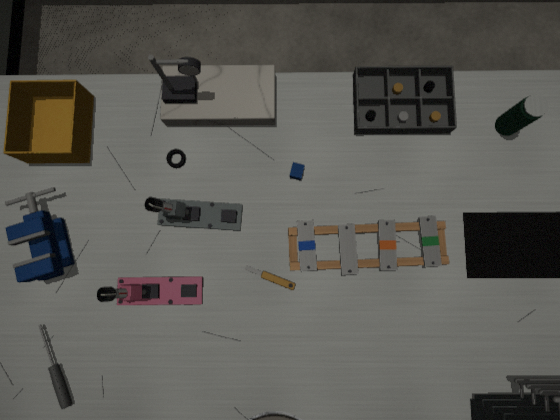

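Candidates for the shim, in the top view: blue (307,245), plain (347,249), orange (388,245), green (430,241). I pick orange. Candidates for the fixture: grey (200,214) and pink decoy (160,290). I pick grey. A close crop of both choices comes next.

Run:
```python
import cv2,numpy as np
t=cv2.imread("pics/top0.png");s=cv2.imread("pics/side0.png")
def c(im,x,y,w,h,k):return cv2.resize(im[y:y+h,x:x+w],None,fx=k,fy=k,interpolation=cv2.INTER_CUBIC)
a=c(t,135,185,120,55,6);b=c(t,280,205,120,80,5);b=c(t,280,205,180,80,4)
a=cv2.convertScaleAbs(a,alpha=1.6,beta=20)
cv2.imwrite("pics/c1.png",a);cv2.imwrite("pics/c2.png",cv2.convertScaleAbs(b,alpha=1.4,beta=10))
cv2.imwrite("pics/c3.png",cv2.convertScaleAbs(c(s,140,230,130,95,6),alpha=1.5,beta=20))
```

```text
(no output)
```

View pics/c1.png

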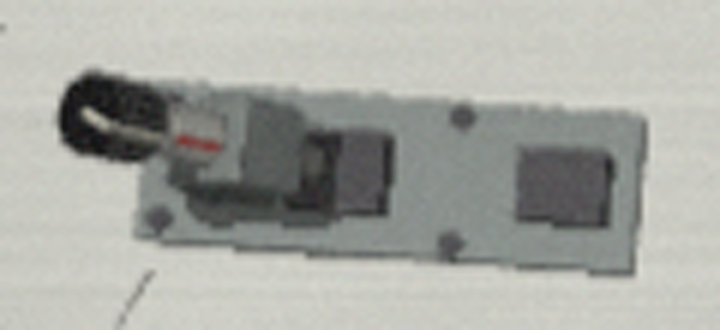

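View pics/c2.png

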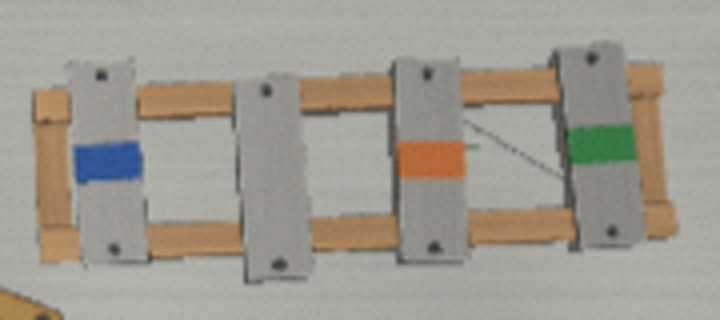

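View pics/c3.png

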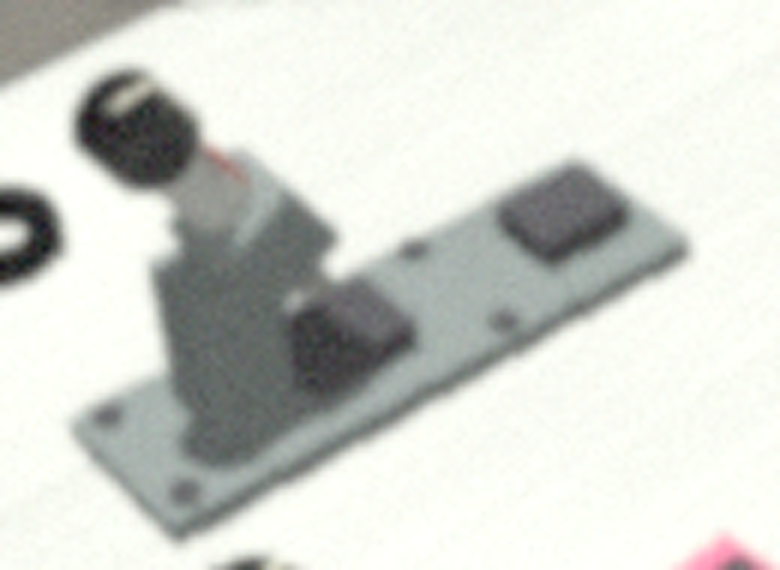

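The crops confirm both choices. The orange-striped shim lies third from the left at about (388,245), and the grey fixture's loading end points right. Next I fit their poses.

```bash
cat > h.py <<'E'
import numpy as np
from scipy.optimize import least_squares
from workcell import bot
C={n:bot.calibration(n) for n in("side","top")}
def proj(n,P):
    T=np.linalg.inv(C[n]["T"]);p=np.atleast_2d(P)@T[:3,:3].T+T[:3,3];q=p@C[n]["intrinsics"].T;return q[:,:2]/q[:,2:]
def ray(n,uv,z):
    T=C[n]["T"];d=T[:3,:3]@np.linalg.solve(C[n]["intrinsics"],[*uv,1]);o=T[:3,3];return o+d*(z-o[2])/d[2]
def world(p,L):
    c,s=np.cos(p[2]),np.sin(p[2]);L=np.atleast_2d(L)
    return np.c_[p[0]+c*L[:,0]-s*L[:,1],p[1]+s*L[:,0]+c*L[:,1],L[:,2]]
def fit(obs,p0):
    def f(p):
        return np.concatenate([(proj(n,world(p,L))-uv).ravel() for n,L,uv in obs])
    r=least_squares(f,p0,loss="soft_l1");return r.x,r.fun.reshape(-1,2)
E
cat > fit.py <<'E'
from h import *
o=lambda pts,k,x,y:np.array(pts,float)/k+[x,y]-(0.5-0.5/k)
# local y: fixture x->world -y ; z up => local y -> world +x
top=("top",[[.120,.033,.01],[.120,-.033,.01],[-.085,-.033,.01],[.072,.015,.022],[.108,.015,.022],[.108,-.015,.022],[.072,-.015,.022],[.018,.017,.022],[.018,-.017,.022]],
 o([(646,117),(634,273),(136,238),(517,148),(612,152),(608,225),(518,222),(388,133),(385,213)],6,135,185))
side=("side",[[.12,.033,.01],[.12,-.033,.01],[-.085,-.033,.01],[-.085,.033,.01],[.108,.015,.022],[.108,-.015,.022],[.072,-.015,.022],[.072,.015,.022]],
 o([(578,158),(688,243),(178,527),(72,427),(570,165),(628,207),(555,237),(500,207)],6,140,230))
for ob in([top],[side],[top,side]):
    p,r=fit(ob,[.45,.2,-1.57]);print("fixture",np.round(p,4),np.abs(r).mean(), )
print(np.round(r,1).tolist())
s=("top",[[.06,.02,.022],[.06,-.02,.022],[-.06,-.02,.022],[-.06,.02,.022]],o([(394,58),(463,60),(467,263),(397,262)],4,280,205))
p2,r=fit([s],[.4,-.3,0]);print("shim",np.round(p2,4),np.round(r,1).tolist())
print("top orange z22",ray("top",(387.1,242.7),.022),ray("side",(368.6,207.3),.022))
ax=np.array([-.5,0,.8660254])
for nm,d in(("bearing",.052),("cap",.116),("thimble",.0835)):
    w=world(p,np.array([0,0,.028])+ax*d);print(nm,np.round(w,4),[np.round(proj(n,w),1).tolist() for n in("top","side")])
print("nest",world(p,[.045,0,.025]))
E
python3 fit.py
```

```text
fixture [ 0.5755  0.2015 -1.644 ] 0.32414589939853994
fixture [ 0.5723  0.2051 -1.6325] 0.7588387568396371
fixture [ 0.5746  0.2027 -1.6355] 0.6880854618076439
[[-0.3, -0.4], [-0.3, 0.4], [-0.7, 1.0], [0.4, -0.2], [-0.6, 0.0], [-0.9, 0.2], [-0.8, -0.3], [-0.1, 0.1], [-0.9, 0.7], [0.0, -1.6], [1.3, -1.7], [0.1, -0.2], [-0.4, -1.5], [1.7, -1.2], [1.0, -1.7], [-0.7, 0.9], [-0.4, -0.8]]
shim [ 0.4981 -0.2678 -0.0194] [[0.3, 0.3], [-0.2, 0.1], [-0.2, -0.2], [0.2, -0.2]]
top orange z22 [ 0.50267075 -0.26779281  0.022     ] [ 0.49077735 -0.25410471  0.022     ]
bearing [[0.5763 0.2287 0.073 ]] [[[174.8, 209.7]], [[182.8, 267.9]]]
cap [[0.5784 0.2606 0.1285]] [[[153.3, 205.1]], [[163.3, 251.2]]]
thimble [[0.5773 0.2444 0.1003]] [[[164.5, 207.5]], [[173.5, 259.9]]]
nest [[0.57171145 0.15780715 0.025     ]]
```

```bash
cat >> h.py <<'E'
from scipy.spatial.transform import Rotation as R
FX=np.array([.575,.2025,-1.640]); SH=np.array([.498,-.268,-.0194])
def Rdown(a): # tool x at world yaw a, z down
    x=np.array([np.cos(a),np.sin(a),0]);z=np.array([0,0,-1.]);return np.c_[x,np.cross(z,x),z]
def delta(pos,M):
    s=bot.observe();R0=R.from_quat(s["orientation"]).as_matrix()
    d=R0.T@(np.array(pos)-s["eef_pos"])*100;w=R.from_matrix(R0.T@M).as_rotvec()
    print("t %.2f pos %s w %.4f F %s"%(s["t"],np.round(s["eef_pos"],4),s["width"],np.round(s["ft_force"],1)),"q",np.round(s["q"],2))
    print("total cm",np.round(d,2),"rv",np.round(w,3),"rows>=",max(np.linalg.norm(d)/5,np.linalg.norm(w)/.15).round(1))
E
python3 - <<'E'
from h import *
import cv2
for sh in [SH]:
    for z in(.022,):
        c=proj("side",world(sh,[[.06,.02,z],[.06,-.02,z],[-.06,-.02,z],[-.06,.02,z]]))
im=cv2.imread("pics/side0.png")[160:260,320:440];k=6
im=cv2.resize(im,None,fx=k,fy=k,interpolation=cv2.INTER_CUBIC)
cv2.polylines(im,[np.int32((c-[320,160]+.5)*k)],1,(0,0,255),1);cv2.imwrite("pics/c4.png",im)
delta([.498,-.268,.10],Rdown(-1.590))
E
```

```text
t 1.10 pos [ 0.1864 -0.6228  0.2314] w 0.0854 F [-0.4  0.2 -0.3] q [ 1.18  0.4   0.05  1.54 -0.02  1.21 -0.05]
total cm [-25.05 -40.03  13.13] rv [ 0.   -0.    0.31] rows>= 9.8
```

View pics/c4.png

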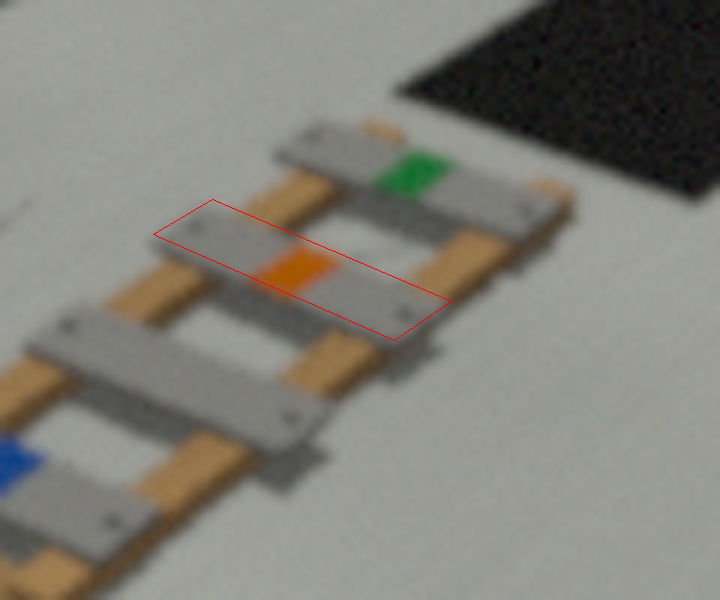

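Emit:
play_rows:
  increments:
    - {"xyz":[-1,-2,0.4],"twist":[0,0,0],"jaw":6}
    - {"xyz":[-2.5,-4,1.2],"twist":[0,0,0],"jaw":6}
    - {"xyz":[-2.5,-4,1.3],"twist":[0,0,0],"jaw":6}
    - {"xyz":[-2.5,-4,1.3],"twist":[0,0,0],"jaw":6}
    - {"xyz":[-2.5,-4,1.3],"twist":[0,0,0],"jaw":6}
    - {"xyz":[-2.5,-4,1.3],"twist":[0,0,0],"jaw":6}
    - {"xyz":[-2.5,-4,1.3],"twist":[0,0,0],"jaw":6}
    - {"xyz":[-2.5,-4,1.3],"twist":[0,0,0],"jaw":6}
    - {"xyz":[-2.5,-4,1.3],"twist":[0,0,0],"jaw":6}
    - {"xyz":[-2.5,-4,1.3],"twist":[0,0,0],"jaw":6}
    - {"xyz":[0,0,0],"twist":[0,0,0.1],"jaw":6}
    - {"xyz":[0,0,0],"twist":[0,0,0.1],"jaw":6}
    - {"xyz":[0,0,0],"twist":[0,0,0.1],"jaw":6}

```text
t: 2.4
eef_pos: [0.4939, -0.282, 0.1071]
orientation: [-0.699, 0.715, -0.004, -0.001]
ft_force: [-0.7, -0.8, 0.3]
width: 0.0601
```

Run:
```python
from h import *
delta([.498,-.268,.06],Rdown(-1.590))
```

```text
t 2.40 pos [ 0.4939 -0.282   0.1071] w 0.0601 F [-0.7 -0.8  0.3] q [ 0.51  0.38 -0.08  1.87  0.05  0.89 -1.19]
total cm [-1.45 -0.36  4.7 ] rv [-0.004 -0.008 -0.003] rows>= 1.0
```

Emit:
play_rows:
  increments:
    - {"xyz":[-0.7,-0.2,1.5],"twist":[0,0,0],"jaw":6}
    - {"xyz":[-0.7,-0.2,1.5],"twist":[-0.004,-0.008,0],"jaw":6}
    - {"xyz":[-0.1,0,1.5],"twist":[0,0,0],"jaw":6}
    - {"xyz":[0,0,0],"twist":[0,0,0],"jaw":6}

```text
t: 2.8
eef_pos: [0.5, -0.2665, 0.0606]
orientation: [-0.699, 0.715, -0.001, 0.001]
ft_force: [-0.3, -0.6, 0.8]
width: 0.0601
```

Run:
```python
from h import *
import cv2
delta([.498,-.268,.006],Rdown(-1.590))
t=bot.capture("top")[:,:,::-1];cv2.imwrite("pics/t1.png",cv2.resize(t[190:300,320:460],None,fx=5,fy=5,interpolation=cv2.INTER_CUBIC))
```

```text
t 2.80 pos [ 0.5    -0.2665  0.0606] w 0.0601 F [-0.3 -0.6  0.8] q [ 0.49  0.44 -0.09  1.9   0.05  0.8  -1.22]
total cm [0.16 0.2  5.46] rv [-0.002  0.    -0.004] rows>= 1.1
```

View pics/t1.png

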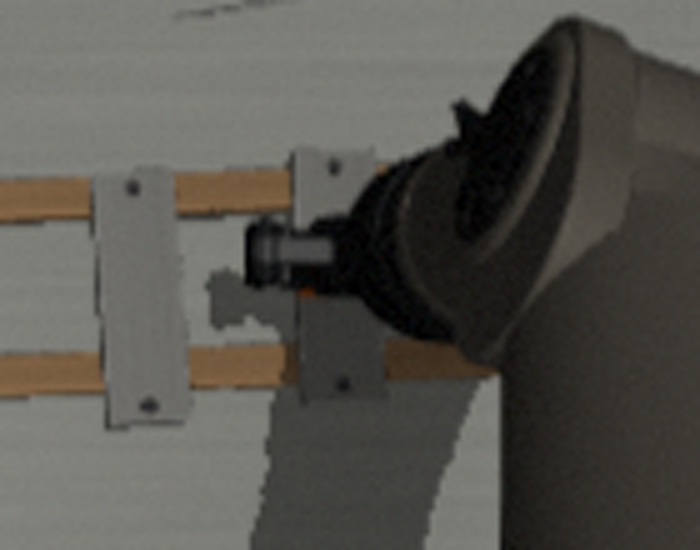

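The left finger shows just left of the orange shim at about (372,240) in full-image pixels, straddling its middle. I'm descending.

Emit:
play_rows:
  increments:
    - {"xyz":[0.1,0.15,1.5],"twist":[0,0,0],"jaw":6}
    - {"xyz":[0.05,0.05,1.5],"twist":[0,0,0],"jaw":6}
    - {"xyz":[0,0,1.2],"twist":[0,0,0],"jaw":6}
    - {"xyz":[0,0,0.9],"twist":[0,0,0],"jaw":6}
    - {"xyz":[0,0,0.2],"twist":[0,0,0],"jaw":6}
    - {"xyz":[0,0,0],"twist":[0,0,0],"jaw":6}
  squeeze: 40

```text
t: 3.45
eef_pos: [0.5022, -0.2712, 0.0099]
orientation: [-0.698, 0.716, -0.005, 0.002]
ft_force: [-0.7, 0.2, -0.0]
width: 0.0599
```

Run:
```python
from h import *
delta([.498,-.268,.006],Rdown(-1.590))
```

```text
t 3.45 pos [ 0.5022 -0.2712  0.0099] w 0.0599 F [-0.7  0.2 -0. ] q [ 0.49  0.51 -0.08  1.92  0.06  0.7  -1.23]
total cm [-0.31  0.43  0.38] rv [-0.01  -0.004 -0.005] rows>= 0.1
```

Emit:
play_rows:
  increments:
    - {"xyz":[-0.15,0.2,0.2],"twist":[-0.005,-0.002,0],"jaw":6}
    - {"xyz":[-0.15,0.2,0.2],"twist":[-0.005,-0.002,0],"jaw":6}
    - {"xyz":[0,0,0],"twist":[0,0,0],"jaw":6}

```text
t: 3.75
eef_pos: [0.4989, -0.2682, 0.0068]
orientation: [-0.698, 0.716, -0.0, 0.0]
ft_force: [-0.3, 0.3, -0.2]
width: 0.0599
```

Run:
```python
from h import *
delta([.498,-.268,.006],Rdown(-1.590))
```

```text
t 3.75 pos [ 0.4989 -0.2682  0.0068] w 0.0599 F [-0.3  0.3 -0.2] q [ 0.48  0.52 -0.08  1.93  0.06  0.7  -1.23]
total cm [-0.02  0.09  0.08] rv [-0.001 -0.    -0.005] rows>= 0.0
```

Emit:
play_rows:
  increments:
    - {"xyz":[0,0.05,0.05],"twist":[0,0,0],"jaw":4.5}
    - {"xyz":[0,0,0],"twist":[0,0,0],"jaw":3.5}
    - {"xyz":[0,0,0],"twist":[0,0,0],"jaw":3.5}
    - {"xyz":[0,0,0],"twist":[0,0,0],"jaw":3.5}
    - {"xyz":[0,0,0],"twist":[0,0,0],"jaw":3.5}
  squeeze: 50

```text
t: 4.25
eef_pos: [0.4988, -0.2682, 0.007]
orientation: [-0.699, 0.716, -0.001, 0.001]
ft_force: [-0.5, 0.5, 0.7]
width: 0.0385
```

Run:
```python
from h import *
delta([.498,-.268,.006],Rdown(-1.590))
```

```text
t 4.25 pos [ 0.4988 -0.2682  0.007 ] w 0.0385 F [-0.5  0.5  0.7] q [ 0.48  0.52 -0.08  1.93  0.06  0.7  -1.23]
total cm [-0.02  0.08  0.1 ] rv [-0.002 -0.001 -0.005] rows>= 0.0
```

Emit:
play_rows:
  increments:
    - {"xyz":[0,0,-0.5],"twist":[0,0,0],"jaw":3.5}
    - {"xyz":[0,0,-2],"twist":[0,0,0],"jaw":3.5}
    - {"xyz":[0,0,-3],"twist":[0,0,0],"jaw":3.5}
    - {"xyz":[0,0,-3],"twist":[0,0,0],"jaw":3.5}
    - {"xyz":[0,0,-1.5],"twist":[0,0,0],"jaw":3.5}

```text
t: 4.75
eef_pos: [0.4948, -0.2664, 0.1068]
orientation: [-0.699, 0.716, 0.004, -0.001]
ft_force: [0.4, -0.3, -2.2]
width: 0.0385
```

Run:
```python
from h import *
import cv2
n=world(FX,[.105,0,.1])[0];print(n)
delta(n,Rdown(FX[2]+np.pi/2))
t=bot.capture("side")[:,:,::-1];cv2.imwrite("pics/s1.png",cv2.resize(t[130:280,280:450],None,fx=4,fy=4,interpolation=cv2.INTER_CUBIC))
```

```text
[0.56773941 0.09775133 0.1       ]
t 4.75 pos [ 0.4948 -0.2664  0.1068] w 0.0385 F [ 0.4 -0.3 -2.2] q [ 0.49  0.38 -0.09  1.87  0.04  0.91 -1.21]
total cm [-36.58  -6.42   0.78] rv [ 0.003  0.009 -1.526] rows>= 10.2
```

View pics/s1.png

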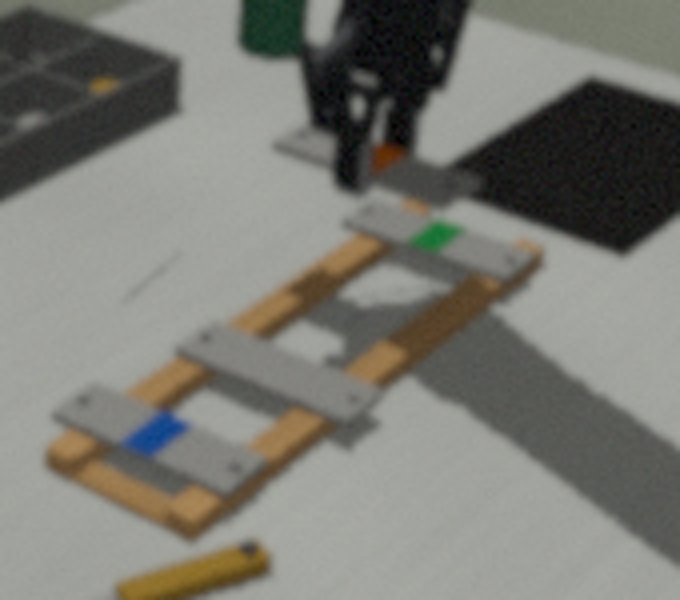

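The orange shim is up, held level by its middle, and the other three are undisturbed. Now I'm moving toward the fixture.

Emit:
play_rows:
  increments:
    - {"xyz":[-2,-0.3,0],"twist":[0,0,0],"jaw":3.5}
    - {"xyz":[-4,-0.7,0],"twist":[0,0,0],"jaw":3.5}
    - {"xyz":[-4,-0.7,0],"twist":[0,0,0],"jaw":3.5}
    - {"xyz":[-4,-0.7,0],"twist":[0,0,0],"jaw":3.5}
    - {"xyz":[-4,-0.7,0],"twist":[0,0,0],"jaw":3.5}
    - {"xyz":[-4,-0.7,0],"twist":[0,0,0],"jaw":3.5}
    - {"xyz":[-4,-0.7,0],"twist":[0,0,0],"jaw":3.5}
    - {"xyz":[-4,-0.7,0],"twist":[0,0,0],"jaw":3.5}
    - {"xyz":[0,0,0],"twist":[0,0,-0.14],"jaw":3.5}
    - {"xyz":[0,0,0],"twist":[0,0,-0.14],"jaw":3.5}
    - {"xyz":[0,0,0],"twist":[0,0,-0.14],"jaw":3.5}
    - {"xyz":[0,0,0],"twist":[0,0,-0.14],"jaw":3.5}
    - {"xyz":[0,0,0],"twist":[0,0,-0.14],"jaw":3.5}
    - {"xyz":[0,0,0],"twist":[0,0,-0.14],"jaw":3.5}
    - {"xyz":[0,0,0],"twist":[0,0,-0.14],"jaw":3.5}
    - {"xyz":[0,0,0],"twist":[0,0,-0.14],"jaw":3.5}
    - {"xyz":[0,0,0],"twist":[0,0,-0.14],"jaw":3.5}
    - {"xyz":[0,0,0],"twist":[0,0,-0.14],"jaw":3.5}
    - {"xyz":[0,0,0],"twist":[0,0,0],"jaw":3.5}

```text
t: 6.7
eef_pos: [0.5483, 0.0427, 0.0968]
orientation: [0.997, -0.072, -0.011, 0.0]
ft_force: [-0.3, -0.2, -1.6]
width: 0.0387
```

Run:
```python
from h import *
n=world(FX,[.095,0,.06])[0];print(n)
delta(n,Rdown(FX[2]+np.pi/2))
```

```text
[0.5684309  0.10772739 0.06      ]
t 6.70 pos [0.5483 0.0427 0.0968] w 0.0387 F [-0.3 -0.2 -1.6] q [ 0.26  0.41 -0.51  1.89  0.24  0.92 -0.51]
total cm [ 1.15 -6.73  3.65] rv [ 0.001  0.022 -0.074] rows>= 1.5
```

Emit:
play_rows:
  increments:
    - {"xyz":[0,0,0.5],"twist":[0,0.011,-0.037],"jaw":3.5}
    - {"xyz":[0,0,0.5],"twist":[0,0.011,-0.037],"jaw":3.5}
    - {"xyz":[0.6,-2,1],"twist":[0,0,0],"jaw":3.5}
    - {"xyz":[0.6,-2,1],"twist":[0,0,0],"jaw":3.5}
    - {"xyz":[0.4,-2,0.7],"twist":[0,0,0],"jaw":3.5}
    - {"xyz":[0,0,0],"twist":[0,0,0],"jaw":3.5}

```text
t: 7.3
eef_pos: [0.5666, 0.101, 0.055]
orientation: [0.999, -0.036, -0.0, 0.002]
ft_force: [-0.0, 0.5, -0.0]
width: 0.0383
```

Run:
```python
from h import *
import cv2
for d,z in((.095,.016),(.045,.016)):
    delta(world(FX,[d,0,z])[0],Rdown(FX[2]+np.pi/2))
t=bot.capture("side")[:,:,::-1];cv2.imwrite("pics/s2.png",cv2.resize(t[200:330,120:300],None,fx=4,fy=4,interpolation=cv2.INTER_CUBIC))
t=bot.capture("top")[:,:,::-1];cv2.imwrite("pics/t2.png",cv2.resize(t[160:260,130:300],None,fx=4,fy=4,interpolation=cv2.INTER_CUBIC))
```

```text
t 7.30 pos [0.5666 0.101  0.055 ] w 0.0383 F [-0.   0.5 -0. ] q [ 0.14  0.5  -0.5   1.87  0.32  0.85 -0.59]
total cm [ 0.14 -0.69  3.9 ] rv [ 0.003  0.    -0.002] rows>= 0.8
t 7.30 pos [0.5666 0.101  0.055 ] w 0.0383 F [-0.   0.5 -0. ] q [ 0.14  0.5  -0.5   1.87  0.32  0.85 -0.59]
total cm [ 0.13 -5.69  3.88] rv [ 0.003  0.    -0.002] rows>= 1.4
```

View pics/s2.png

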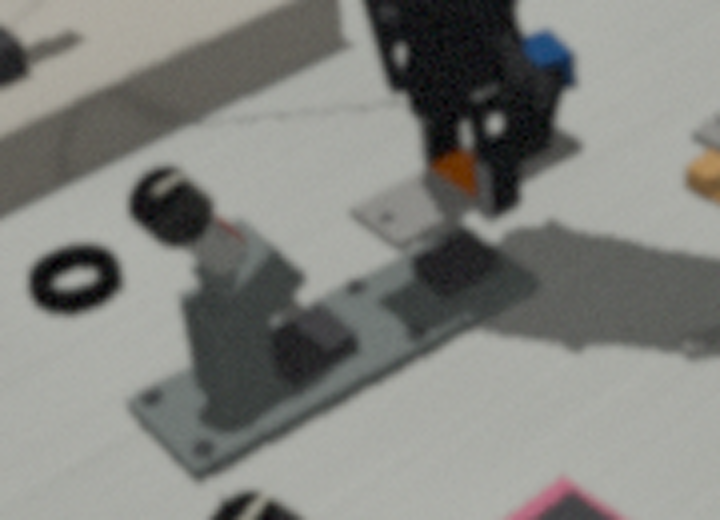

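View pics/t2.png

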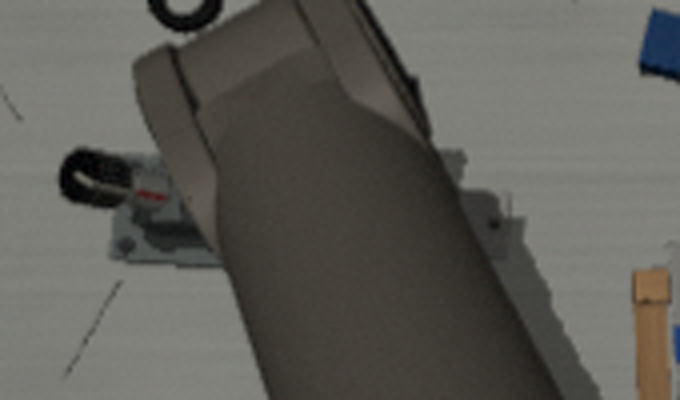

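The shim is over the loading side of the grey fixture, its inner end at about (212,254) in the side view, clear of the screw. I'm going down there, then sliding in.

Emit:
play_rows:
  increments:
    - {"xyz":[0.1,-0.3,1.2],"twist":[0.003,0,0],"jaw":3.5}
    - {"xyz":[0.05,-0.3,1.2],"twist":[0,0,0],"jaw":3.5}
    - {"xyz":[0,0,1.0],"twist":[0,0,0],"jaw":3.5}
    - {"xyz":[0,0,0.3],"twist":[0,0,0],"jaw":3.5}
    - {"xyz":[0,0,0],"twist":[0,0,0],"jaw":3.5}

```text
t: 7.9
eef_pos: [0.5678, 0.0985, 0.0145]
orientation: [0.999, -0.04, -0.001, 0.003]
ft_force: [-0.8, -0.3, -1.6]
width: 0.0384
```

Run:
```python
from h import *
for d,z in((.045,.016),):
    delta(world(FX,[d,0,z])[0],Rdown(FX[2]+np.pi/2))
```

```text
t 7.90 pos [0.5678 0.0985 0.0145] w 0.0384 F [-0.8 -0.3 -1.6] q [ 0.12  0.56 -0.47  1.89  0.36  0.78 -0.63]
total cm [-0.07 -5.92 -0.19] rv [ 0.007  0.001 -0.01 ] rows>= 1.2
```

Emit:
play_rows:
  increments:
    - {"xyz":[0,-0.5,-0.2],"twist":[0.006,0,-0.01],"jaw":3.5}
    - {"xyz":[0,-1,0],"twist":[0,0,0],"jaw":3.5}
    - {"xyz":[0,-1,0],"twist":[0,0,0],"jaw":3.5}
    - {"xyz":[0,-0.6,0],"twist":[0,0,0],"jaw":3.5}
    - {"xyz":[0,0,0],"twist":[0,0,0],"jaw":3.5}

```text
t: 8.4
eef_pos: [0.5713, 0.1334, 0.0179]
orientation: [0.999, -0.034, 0.001, -0.001]
ft_force: [0.6, -0.3, -1.3]
width: 0.0385
```

Run:
```python
from h import *
for d,z in((.045,.016),):
    delta(world(FX,[d,0,z])[0],Rdown(FX[2]+np.pi/2))
```

```text
t 8.40 pos [0.5713 0.1334 0.0179] w 0.0385 F [ 0.6 -0.3 -1.3] q [ 0.07  0.57 -0.48  1.86  0.36  0.79 -0.67]
total cm [-0.1  -2.42  0.2 ] rv [-0.002 -0.001  0.001] rows>= 0.5
```

Emit:
play_rows:
  increments:
    - {"xyz":[-0.05,-0.6,0.15],"twist":[0,0,0],"jaw":3.5}
    - {"xyz":[-0.05,-0.8,0.1],"twist":[0,0,0],"jaw":3.5}
    - {"xyz":[0,-0.8,0],"twist":[0,0,0],"jaw":3.5}
    - {"xyz":[0,0,0],"twist":[0,0,0],"jaw":3.5}

```text
t: 8.8
eef_pos: [0.5718, 0.158, 0.0155]
orientation: [0.999, -0.034, 0.001, -0.001]
ft_force: [-0.3, 0.2, -1.3]
width: 0.0387
```

Run:
```python
from h import *
import cv2
for d,z in((.0442,.016),):
    delta(world(FX,[d,0,z])[0],Rdown(FX[2]+np.pi/2))
t=bot.capture("side")[:,:,::-1];cv2.imwrite("pics/s3.png",cv2.resize(t[200:330,130:270],None,fx=5,fy=5,interpolation=cv2.INTER_CUBIC))
```

```text
t 8.80 pos [0.5718 0.158  0.0155] w 0.0387 F [-0.3  0.2 -1.3] q [ 0.03  0.58 -0.48  1.85  0.36  0.8  -0.71]
total cm [ 0.01 -0.04 -0.05] rv [-0.002 -0.002  0.002] rows>= 0.0
```

View pics/s3.png

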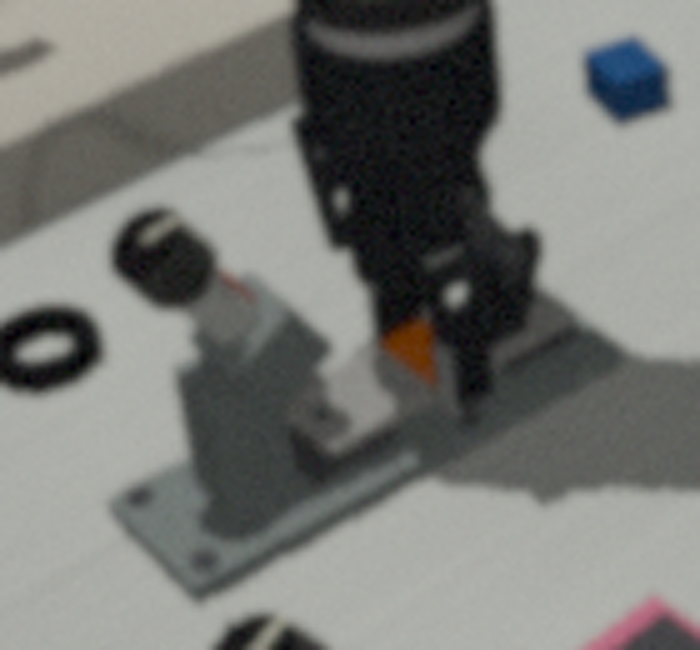

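The shim is in place over both rests with its inner end under the screw tip, at about (192,281) in full-image pixels. I'm lowering it onto the rests.

Emit:
play_rows:
  increments:
    - {"xyz":[0,-0.02,0.15],"twist":[0,0,0],"jaw":3.5}
    - {"xyz":[0,0,0.1],"twist":[0,0,0],"jaw":3.5}
    - {"xyz":[0,0,0],"twist":[0,0,0],"jaw":3.5}

```text
t: 9.15
eef_pos: [0.5719, 0.1567, 0.013]
orientation: [0.999, -0.035, 0.001, -0.0]
ft_force: [-0.5, -0.3, -0.8]
width: 0.0384
```

Run:
```python
from h import *
for d,z in((.0442,.013),):
    delta(world(FX,[d,0,z])[0],Rdown(FX[2]+np.pi/2))
```

```text
t 9.15 pos [0.5719 0.1567 0.013 ] w 0.0384 F [-0.5 -0.3 -0.8] q [ 0.03  0.58 -0.48  1.85  0.37  0.79 -0.71]
total cm [-0.01 -0.17  0.  ] rv [-0.001 -0.001  0.   ] rows>= 0.0
```

Emit:
play_rows:
  increments:
    - {"xyz":[0,-0.16,0],"twist":[0,0,0],"jaw":3.5}
    - {"xyz":[0,0,0.1],"twist":[0,0,0],"jaw":3.5}
    - {"xyz":[0,0,0],"twist":[0,0,0],"jaw":3.5}

```text
t: 9.45
eef_pos: [0.5724, 0.1575, 0.0132]
orientation: [0.999, -0.035, 0.001, 0.0]
ft_force: [-0.8, 0.7, -2.4]
width: 0.0381
```

Run:
```python
from h import *
for d,z in((.0442,.013),):
    delta(world(FX,[d,0,z])[0],Rdown(FX[2]+np.pi/2))
```

```text
t 9.45 pos [0.5724 0.1575 0.0132] w 0.0381 F [-0.8  0.7 -2.4] q [ 0.03  0.58 -0.48  1.85  0.37  0.79 -0.72]
total cm [-0.05 -0.09  0.02] rv [ 0.    -0.002 -0.001] rows>= 0.0
```

Emit:
play_rows:
  increments:
    - {"xyz":[-0.04,-0.1,0.05],"twist":[0,0,0],"jaw":3.5}
    - {"xyz":[0,0,0.1],"twist":[0,0,0],"jaw":3.5}
    - {"xyz":[0,0,0],"twist":[0,0,0],"jaw":3.5}

```text
t: 9.75
eef_pos: [0.5725, 0.1577, 0.0131]
orientation: [0.999, -0.036, 0.001, 0.001]
ft_force: [0.2, -1.2, -2.1]
width: 0.0381
```

Run:
```python
from h import *
for d,z in((.0442,.013),):
    delta(world(FX,[d,0,z])[0],Rdown(FX[2]+np.pi/2))
```

```text
t 9.75 pos [0.5725 0.1577 0.0131] w 0.0381 F [ 0.2 -1.2 -2.1] q [ 0.02  0.58 -0.48  1.85  0.37  0.8  -0.72]
total cm [-0.06 -0.06  0.01] rv [ 0.002 -0.002 -0.002] rows>= 0.0
```

Emit:
play_rows:
  increments:
    - {"xyz":[-0.05,-0.05,0.15],"twist":[0,0,0],"jaw":3.5}
    - {"xyz":[0,0,0.1],"twist":[0,0,0],"jaw":3.5}

```text
t: 9.95
eef_pos: [0.5726, 0.1577, 0.0129]
orientation: [0.999, -0.036, 0.001, 0.002]
ft_force: [-3.9, -1.1, 7.5]
width: 0.0382
```

Run:
```python
from h import *
for d,z in((.0442,.013),):
    delta(world(FX,[d,0,z])[0],Rdown(FX[2]+np.pi/2))
```

```text
t 9.95 pos [0.5726 0.1577 0.0129] w 0.0382 F [-3.9 -1.1  7.5] q [ 0.02  0.58 -0.48  1.85  0.37  0.8  -0.72]
total cm [-0.07 -0.06 -0.01] rv [ 0.004 -0.003 -0.003] rows>= 0.0
```

Contact force is 7.5 N up, so the shim is seated. Releasing it now.

Emit:
play_rows:
  increments:
    - {"xyz":[0,0,0],"twist":[0,0,0],"jaw":4.6}
    - {"xyz":[0,0,0],"twist":[0,0,0],"jaw":5.5}
    - {"xyz":[0,0,0],"twist":[0,0,0],"jaw":6}
    - {"xyz":[0,0.3,-2],"twist":[0,0,0],"jaw":6}
    - {"xyz":[0,1,-4],"twist":[0,0,0],"jaw":6}
    - {"xyz":[0,1,-4],"twist":[0,0,0],"jaw":6}
    - {"xyz":[0,1,-4],"twist":[0,0,0],"jaw":6}
    - {"xyz":[0,0,-4],"twist":[0,0,0],"jaw":6}
    - {"xyz":[0,0,-4],"twist":[0,0,0],"jaw":6}

```text
t: 10.85
eef_pos: [0.5658, 0.1235, 0.2315]
orientation: [0.999, -0.035, -0.006, 0.003]
ft_force: [0.9, 0.3, -0.2]
width: 0.0603
```

Run:
```python
from h import *
import cv2
delta([.57,.14,.2],Rdown(FX[2]+np.pi/2))
t=bot.capture("side")[:,:,::-1];cv2.imwrite("pics/s4.png",cv2.resize(t[220:330,140:270],None,fx=6,fy=6,interpolation=cv2.INTER_CUBIC))
t=bot.capture("top")[:,:,::-1];cv2.imwrite("pics/t4.png",cv2.resize(t[180:250,130:260],None,fx=6,fy=6,interpolation=cv2.INTER_CUBIC))
```

```text
t 10.85 pos [0.5658 0.1235 0.2315] w 0.0603 F [ 0.9  0.3 -0.2] q [ 0.16  0.32 -0.57  1.69  0.18  1.2  -0.52]
total cm [ 0.34 -1.7   3.13] rv [ 0.006  0.012 -0.001] rows>= 0.7
```

View pics/s4.png

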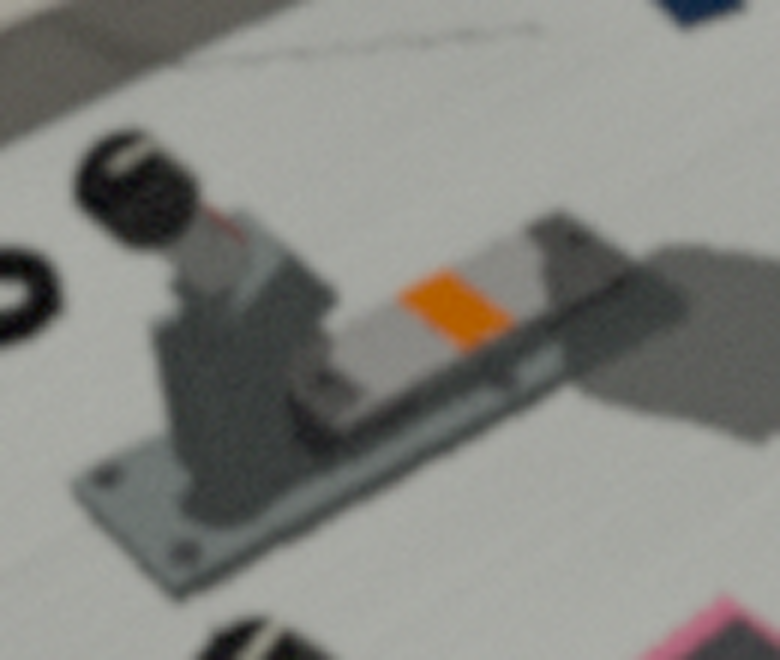

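View pics/t4.png

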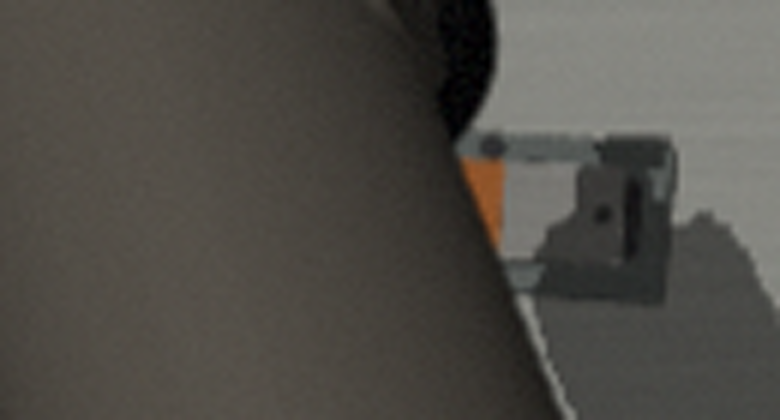

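Run:
```python
from h import *
import cv2
L=[[.105,.02,.028],[.105,-.02,.028],[-.015,-.02,.028],[-.015,.02,.028]]
S=[[.056,.02,.028],[.056,-.02,.028],[.034,-.02,.028],[.034,.02,.028]]
for n,f,p,(x,y) in(("side","s4",[.5723,.2051,-1.6325],(140,220)),("top","t4",[.5755,.2015,-1.644],(130,180))):
    im=cv2.imread(f"pics/{f}.png")
    for Q in(L,S):cv2.polylines(im,[np.int32((proj(n,world(p,Q))-[x,y]+.5)*6)],1,(0,0,255),1)
    cv2.imwrite(f"pics/{f}o.png",im)
```

```text
(no output)
```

View pics/s4o.png

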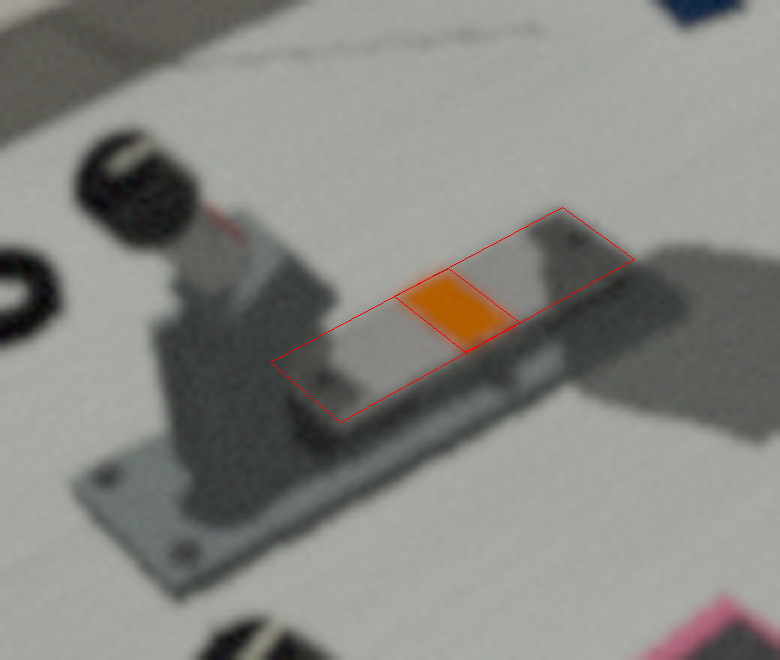

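View pics/t4o.png

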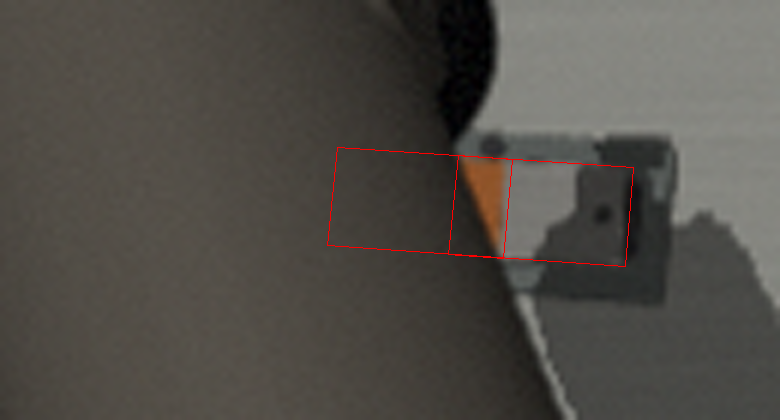

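The shim sits within about 1 mm of the predicted nest outline in both views, square, with its inner end under the tip. Next is the cap.

```bash
cat >> h.py <<'E'
AX=world([0,0,FX[2]],[-.5,0,.8660254])[0]
def cap_pose(s,th,FXp=FX):
    pos=world(FXp,[0-.5*s,0,.028+.8660254*s])[0]
    y0=np.array([np.cos(FX[2]+np.pi/2),np.sin(FX[2]+np.pi/2),0]);z=-AX
    M=np.c_[y0,np.cross(z,y0),z]
    return pos,M@R.from_rotvec([0,0,th]).as_matrix()
E
python3 - <<'E'
from h import *
p,M=cap_pose(.2,0);print(p)
delta(p,M)
E
```

```text
[0.58191484 0.30226064 0.20120508]
t 10.95 pos [0.5699 0.1251 0.2364] w 0.0600 F [-0.1 -0.   0.3] q [ 0.16  0.32 -0.57  1.68  0.18  1.2  -0.52]
total cm [ -0.05 -17.77   3.47] rv [-0.521  0.    -0.002] rows>= 3.6
```

Emit:
play_rows:
  increments:
    - {"xyz":[0,-2,0],"twist":[0,0,0],"jaw":6}
    - {"xyz":[0,-4,0],"twist":[0,0,0],"jaw":6}
    - {"xyz":[0,-4,0],"twist":[0,0,0],"jaw":6}
    - {"xyz":[0,-4,0],"twist":[0,0,0],"jaw":6}
    - {"xyz":[0,-3.5,0],"twist":[0,0,0],"jaw":6}
    - {"xyz":[0,0,0],"twist":[-0.13,0,0],"jaw":6}
    - {"xyz":[0,0,0],"twist":[-0.13,0,0],"jaw":6}
    - {"xyz":[0,0,0],"twist":[-0.13,0,0],"jaw":6}
    - {"xyz":[0,0,0],"twist":[-0.13,0,0],"jaw":6}
    - {"xyz":[0,0,0],"twist":[0,0,0],"jaw":6}

```text
t: 11.95
eef_pos: [0.5844, 0.3017, 0.2265]
orientation: [0.962, -0.038, -0.011, 0.27]
ft_force: [-1.1, 0.5, -0.5]
width: 0.0605
```

Run:
```python
from h import *
p,M=cap_pose(.2,0);print(p)
delta(p,M)
```

```text
[0.58191484 0.30226064 0.20120508]
t 11.95 pos [0.5844 0.3017 0.2265] w 0.0605 F [-1.1  0.5 -0.5] q [-0.46  0.68 -0.46  1.26  0.59  1.74 -1.02]
total cm [-0.25 -1.35  2.14] rv [ 0.024  0.007 -0.008] rows>= 0.5
```

Emit:
play_rows:
  increments:
    - {"xyz":[0,0,0],"twist":[0.02,0.007,-0.14],"jaw":6}
    - {"xyz":[0,0,0],"twist":[0,0,-0.14],"jaw":6}
    - {"xyz":[0,0,0],"twist":[0,0,-0.14],"jaw":6}

```text
t: 12.25
eef_pos: [0.5843, 0.3015, 0.2236]
orientation: [0.95, 0.172, -0.064, 0.251]
ft_force: [0.2, 0.5, -0.6]
width: 0.0596
```

Run:
```python
from h import *
p,M=cap_pose(.2,-.4);print(p)
delta(p,M)
```

```text
[0.58191484 0.30226064 0.20120508]
t 12.25 pos [0.5843 0.3015 0.2236] w 0.0596 F [ 0.2  0.5 -0.6] q [-0.4   0.68 -0.55  1.27  0.62  1.73 -0.61]
total cm [ 0.27 -1.17  1.91] rv [-0.     0.001  0.027] rows>= 0.5
```

Emit:
play_rows:
  increments:
    - {"xyz":[0,0,0],"twist":[0,0,-0.14],"jaw":6}
    - {"xyz":[0,0,0],"twist":[0,0,-0.14],"jaw":6}
    - {"xyz":[0,0,0],"twist":[0,0,-0.14],"jaw":6}
    - {"xyz":[0,0,0],"twist":[0,0,-0.14],"jaw":6}
    - {"xyz":[0,0,0],"twist":[0,0,-0.14],"jaw":6}
    - {"xyz":[0,0,0],"twist":[0,0,-0.14],"jaw":6}
    - {"xyz":[0,0,0],"twist":[0,0,-0.14],"jaw":6}
    - {"xyz":[0,0,0],"twist":[0,0,-0.14],"jaw":6}
    - {"xyz":[0,0,0],"twist":[0,0,-0.14],"jaw":6}
    - {"xyz":[0,0,0],"twist":[0,0,-0.14],"jaw":6}
    - {"xyz":[0,0,0],"twist":[0,0,-0.14],"jaw":6}
    - {"xyz":[0,0,0],"twist":[0,0,-0.14],"jaw":6}
    - {"xyz":[0,0,0],"twist":[0,0,-0.14],"jaw":6}
    - {"xyz":[0,0,0],"twist":[0,0,-0.14],"jaw":6}
    - {"xyz":[0,0,0],"twist":[0,0,-0.14],"jaw":6}
    - {"xyz":[0,0,0],"twist":[0,0,-0.14],"jaw":6}
    - {"xyz":[0,0,0],"twist":[0,0,-0.14],"jaw":6}
    - {"xyz":[0,0,0],"twist":[0,0,-0.14],"jaw":6}
    - {"xyz":[0,0,0],"twist":[0,0,0],"jaw":6}

```text
t: 14.15
eef_pos: [0.5954, 0.2727, 0.2258]
orientation: [0.094, 0.965, -0.245, 0.006]
ft_force: [-0.4, -0.8, -0.5]
width: 0.0598
```

Run:
```python
from h import *
import cv2
p,M=cap_pose(.2,-2.95);print(p)
delta(p,M)
t=bot.capture("side")[:,:,::-1];cv2.imwrite("pics/s5.png",cv2.resize(t[140:330,90:270],None,fx=3.1,fy=3.1,interpolation=cv2.INTER_CUBIC))
```

```text
[0.58191484 0.30226064 0.20120508]
t 14.15 pos [0.5954 0.2727 0.2258] w 0.0598 F [-0.4 -0.8 -0.5] q [-0.1   0.8  -1.03  1.3   0.86  1.86  1.86]
total cm [2.   3.46 0.81] rv [ 0.029 -0.007  0.067] rows>= 0.8
```

View pics/s5.png

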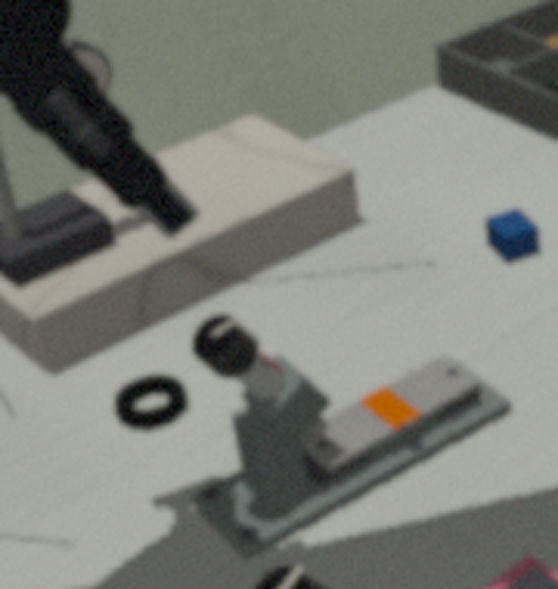

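Emit:
play_rows:
  increments:
    - {"xyz":[1,1.7,0.4],"twist":[0.015,-0.004,0.03],"jaw":6}
    - {"xyz":[1,1.7,0.4],"twist":[0.015,-0.004,0.03],"jaw":6}
    - {"xyz":[0,0,0],"twist":[0,0,0],"jaw":6}

```text
t: 14.5
eef_pos: [0.5841, 0.2992, 0.2018]
orientation: [0.132, 0.957, -0.259, 0.018]
ft_force: [0.1, 0.1, -0.8]
width: 0.0598
```

Run:
```python
from h import *
p,M=cap_pose(.15,-2.95);print(p)
delta(p,M)
```

```text
[0.58018613 0.27732048 0.15790381]
t 14.50 pos [0.5841 0.2992 0.2018] w 0.0598 F [ 0.1  0.1 -0.8] q [-0.18  0.83 -1.    1.29  0.87  1.86  1.73]
total cm [0.3  0.23 4.9 ] rv [-0.001  0.001 -0.013] rows>= 1.0
```

Emit:
play_rows:
  increments:
    - {"xyz":[0.1,0.1,1.5],"twist":[0,0,0],"jaw":6}
    - {"xyz":[0.1,0.1,1.5],"twist":[0,0,0],"jaw":6}
    - {"xyz":[0.1,0,1.5],"twist":[0,0,0],"jaw":6}
    - {"xyz":[0,0,0],"twist":[0,0,0],"jaw":6}

```text
t: 14.9
eef_pos: [0.5821, 0.2753, 0.1616]
orientation: [0.136, 0.956, -0.258, 0.02]
ft_force: [-0.0, -0.6, -0.2]
width: 0.06
```

Run:
```python
from h import *
import cv2
p,M=cap_pose(.099,-2.95);print(p)
delta(p,M)
for n in("side","top"):
    t=bot.capture(n)[:,:,::-1];cv2.imwrite(f"pics/{n}6.png",cv2.resize(t[170:290,110:250],None,fx=5,fy=5,interpolation=cv2.INTER_CUBIC))
```

```text
[0.57842285 0.25188152 0.11373651]
t 14.90 pos [0.5821 0.2753 0.1616] w 0.0600 F [-0.  -0.6 -0.2] q [-0.13  0.84 -0.99  1.38  0.88  1.78  1.7 ]
total cm [0.29 0.29 5.32] rv [ 0.001  0.003 -0.022] rows>= 1.1
```

View pics/side6.png

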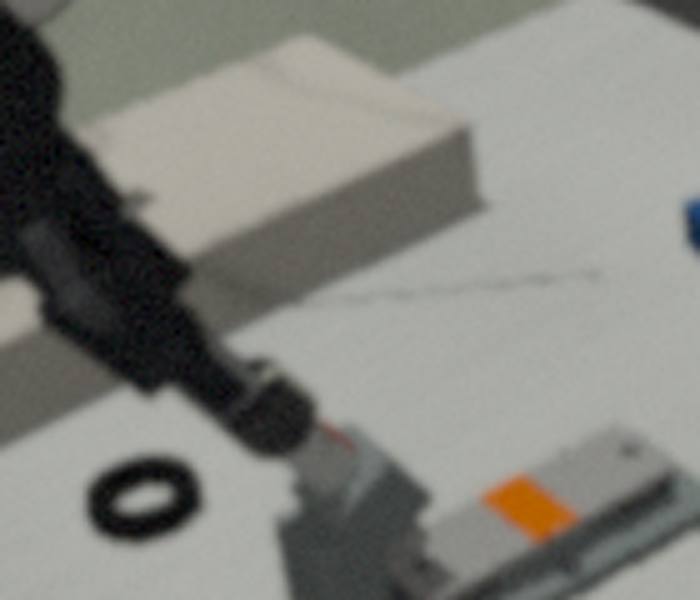

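View pics/top6.png

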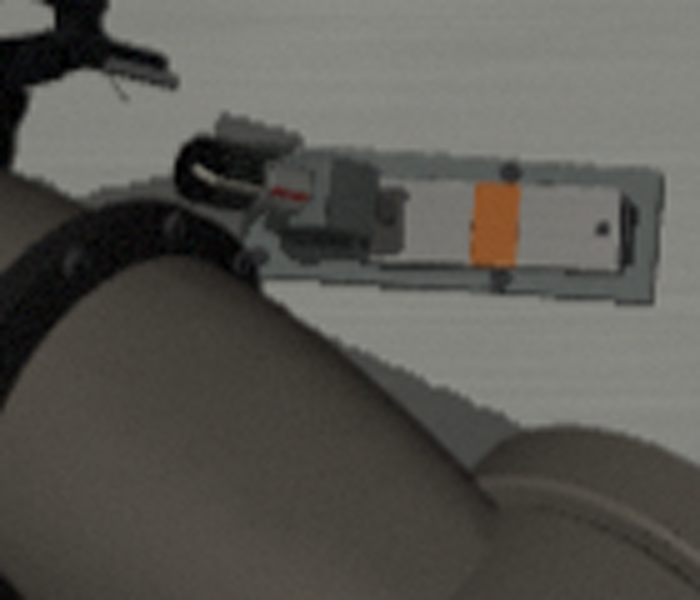

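The open finger (top view, about (145,186) in full-image pixels) lies one half-opening from the cap axis, and the tool is in line with the screw. I'm approaching along the axis.

Emit:
play_rows:
  increments:
    - {"xyz":[0.2,0.2,0.5],"twist":[0,0,0],"jaw":6}
    - {"xyz":[0.15,0.15,1],"twist":[0,0,0],"jaw":6}
    - {"xyz":[0,0,0],"twist":[0,0,0],"jaw":6}

```text
t: 15.3
eef_pos: [0.5798, 0.2743, 0.1485]
orientation: [0.136, 0.957, -0.255, 0.021]
ft_force: [-1.0, -1.1, 1.1]
width: 0.0601
```

Run:
```python
from h import *
p,M=cap_pose(.099,-2.95)
delta(p,M)
```

```text
t 15.30 pos [0.5798 0.2743 0.1485] w 0.0601 F [-1.  -1.1  1.1] q [-0.12  0.85 -0.99  1.4   0.89  1.76  1.68]
total cm [-0.05 -0.23  4.13] rv [ 0.007  0.005 -0.023] rows>= 0.8
```

Emit:
play_rows:
  increments:
    - {"xyz":[0,-0.1,1.2],"twist":[0.004,0.003,0],"jaw":6}
    - {"xyz":[0,-0.1,1.2],"twist":[0.003,0.002,0],"jaw":6}
    - {"xyz":[0,0,1],"twist":[0,0,0],"jaw":6}
    - {"xyz":[0,0,0],"twist":[0,0,0],"jaw":6}

```text
t: 15.7
eef_pos: [0.5778, 0.254, 0.117]
orientation: [0.136, 0.956, -0.259, 0.018]
ft_force: [0.5, 0.1, 0.1]
width: 0.0599
```

Run:
```python
from h import *
p,M=cap_pose(.099,-2.95)
delta(p,M)
```

```text
t 15.70 pos [0.5778 0.254  0.117 ] w 0.0599 F [0.5 0.1 0.1] q [-0.1   0.87 -0.98  1.46  0.9   1.71  1.67]
total cm [-0.08  0.    0.39] rv [-0.002 -0.001 -0.022] rows>= 0.1
```

Emit:
play_rows:
  increments:
    - {"xyz":[-0.08,0,0.3],"twist":[0,0,0],"jaw":6}
    - {"xyz":[0,0,0],"twist":[0,0,0],"jaw":4}
    - {"xyz":[0,0,0],"twist":[0,0,0],"jaw":3.4}
    - {"xyz":[0,0,0],"twist":[0,0,0],"jaw":3.4}
  squeeze: 40

```text
t: 16.1
eef_pos: [0.5792, 0.2522, 0.1146]
orientation: [0.137, 0.956, -0.258, 0.019]
ft_force: [1.2, -0.5, -0.4]
width: 0.0341
```

Run:
```python
from h import *
p,M=cap_pose(.1,-2.95)
delta(p,M);print(bot.observe()["torque"])
```

```text
t 16.10 pos [0.5792 0.2522 0.1146] w 0.0341 F [ 1.2 -0.5 -0.4] q [-0.09  0.87 -0.98  1.46  0.91  1.71  1.67]
total cm [ 0.07 -0.01 -0.01] rv [-0.001 -0.    -0.023] rows>= 0.2
[ 0.4863193  -0.15522311  0.02394042]
```

Emit:
play_rows:
  increments:
    - {"xyz":[0.05,0,0],"twist":[0,0,0],"jaw":2.6}
    - {"xyz":[0,0,0],"twist":[0,0,0],"jaw":2.6}
    - {"xyz":[0,0,0],"twist":[0,0,0],"jaw":2.6}

```text
t: 16.4
eef_pos: [0.581, 0.2521, 0.1154]
orientation: [0.138, 0.956, -0.258, 0.021]
ft_force: [2.3, -0.2, -0.7]
width: 0.029
```

Run:
```python
from h import *
p,M=cap_pose(.1,-2.95)
delta(p,M);print(bot.observe()["torque"])
```

```text
t 16.40 pos [0.581  0.2521 0.1154] w 0.0290 F [ 2.3 -0.2 -0.7] q [-0.09  0.87 -0.98  1.46  0.91  1.71  1.67]
total cm [ 0.26 -0.01  0.06] rv [ 0.001  0.003 -0.027] rows>= 0.2
[ 0.55773194 -0.17306392  0.13748083]
```

```bash
cat >> h.py <<'E'
def turnstate(ref=None):
    s=bot.observe();R0=R.from_quat(s["orientation"]).as_matrix()
    p,M=cap_pose(.1,0,np.array([.5775,.2025,FX[2]]))
    if ref is not None:p=np.array(ref)
    w=R.from_matrix(M.T@R0).as_rotvec()
    rel=M.T@R0;th=np.arctan2(rel[1,0],rel[0,0])
    tilt=R0.T@(-AX);  # desired z in tool frame
    print("t %.2f th %.3f w %.4f F %s |F| %.1f torque axial %.3f"%(s["t"],th,s["width"],np.round(s["ft_force"],1),np.linalg.norm(s["ft_force"]),s["torque"]@AX),"q",np.round(s["q"],2))
    print("pos err cm (to go)",np.round(R0.T@(p-s["eef_pos"])*100,2),"tilt twist to go",np.round([-tilt[1],tilt[0]],3))
E
python3 -c "
from h import *
turnstate([.581,.2521,.1154])"
```

```text
t 16.40 th -2.923 w 0.0290 F [ 2.3 -0.2 -0.7] |F| 2.4 torque axial 0.052 q [-0.09  0.87 -0.98  1.46  0.91  1.71  1.67]
pos err cm (to go) [ 0. -0. -0.] tilt twist to go [0.001 0.003]
```

Emit:
play_rows:
  increments:
    - {"xyz":[0,0,0],"twist":[0,0,0.14],"jaw":2.6}
    - {"xyz":[0,0,0],"twist":[0,0,0.14],"jaw":2.6}
    - {"xyz":[0,0,0],"twist":[0,0,0.14],"jaw":2.6}

```text
t: 16.7
eef_pos: [0.5808, 0.2523, 0.1153]
orientation: [0.341, 0.904, -0.247, 0.075]
ft_force: [1.2, -0.5, -0.2]
width: 0.0288
```

```bash
python3 -c "
from h import *
turnstate([.581,.2521,.1154])"
```

```text
t 16.70 th -2.489 w 0.0288 F [ 1.2 -0.5 -0.2] |F| 1.3 torque axial 0.080 q [-0.13  0.84 -0.91  1.46  0.87  1.67  1.26]
pos err cm (to go) [-0.03 -0.   -0.  ] tilt twist to go [0.002 0.001]
```

Emit:
play_rows:
  increments:
    - {"xyz":[0,0,0],"twist":[0,0,0.14],"jaw":2.6}
    - {"xyz":[0,0,0],"twist":[0,0,0.14],"jaw":2.6}
    - {"xyz":[0,0,0],"twist":[0,0,0.14],"jaw":2.6}
    - {"xyz":[0,0,0],"twist":[0,0,0.14],"jaw":2.6}

```text
t: 17.1
eef_pos: [0.5806, 0.2525, 0.1151]
orientation: [0.586, 0.768, -0.215, 0.143]
ft_force: [1.5, -0.8, -1.3]
width: 0.0286
```

Run:
```python
from h import *
import cv2
turnstate([.581,.2521,.1154])
for n,x,y in(("side",140,225),("top",130,180)):
    t=bot.capture(n)[:,:,::-1];cv2.imwrite(f"pics/{n}7.png",cv2.resize(t[y:y+90,x:x+120],None,fx=6,fy=6,interpolation=cv2.INTER_CUBIC))
```

```text
t 17.10 th -1.906 w 0.0286 F [ 1.5 -0.8 -1.3] |F| 2.2 torque axial 0.107 q [-0.18  0.8  -0.81  1.46  0.81  1.63  0.71]
pos err cm (to go) [-0.06  0.02 -0.01] tilt twist to go [ 0.003 -0.   ]
```

View pics/side7.png

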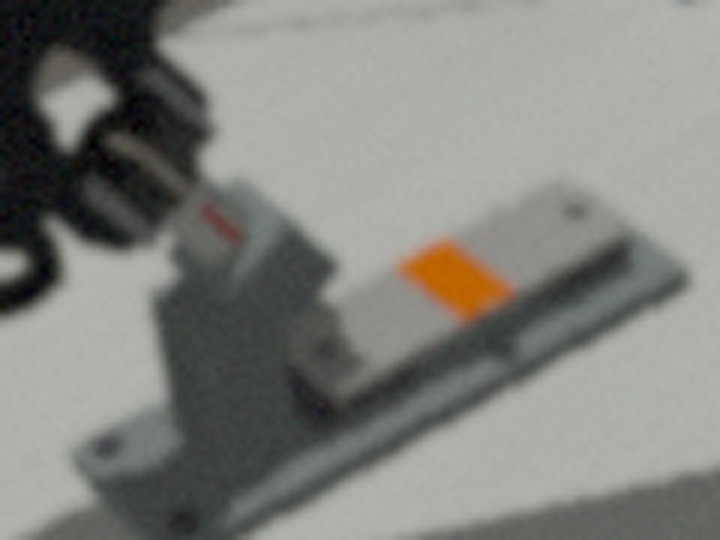

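View pics/top7.png

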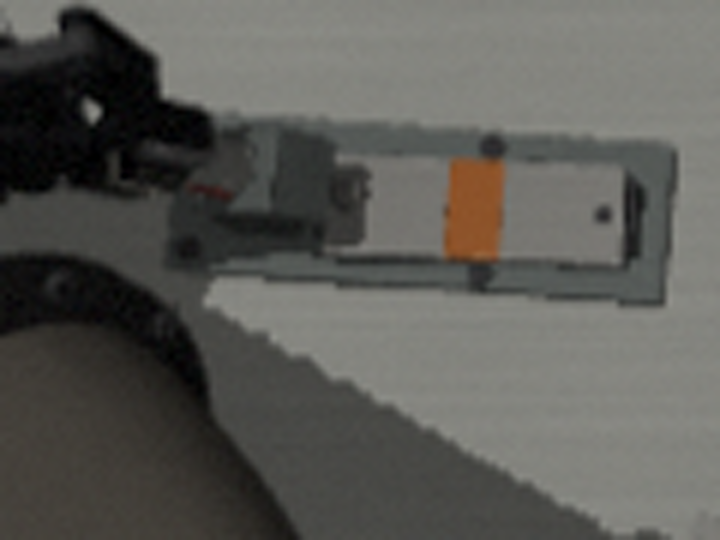

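The cap turns the thimble: the white line at about (165,250) and red line at about (177,262) in the side view are still in line after 1.0 rad. Continuing.

Emit:
play_rows:
  increments:
    - {"xyz":[0,0,0],"twist":[0,0,0.14],"jaw":2.6}
    - {"xyz":[0,0,0],"twist":[0,0,0.14],"jaw":2.6}
    - {"xyz":[0,0,0],"twist":[0,0,0.14],"jaw":2.6}
    - {"xyz":[0,0,0],"twist":[0,0,0.14],"jaw":2.6}

```text
t: 17.6
eef_pos: [0.5807, 0.2529, 0.1149]
orientation: [0.775, 0.576, -0.167, 0.197]
ft_force: [1.4, -0.6, -0.4]
width: 0.0288
```

```bash
cat > look.py <<'E'
import sys
from h import *
import cv2
turnstate([.581,.2521,.1154])
k=sys.argv[1]
t=bot.capture("side")[:,:,::-1];cv2.imwrite(f"pics/side{k}.png",cv2.convertScaleAbs(cv2.resize(t[235:300,140:210],None,fx=8,fy=8,interpolation=cv2.INTER_CUBIC),alpha=1.4,beta=15))
E
python3 look.py 8
```

```text
t 17.60 th -1.347 w 0.0288 F [ 1.4 -0.6 -0.4] |F| 1.6 torque axial 0.046 q [-0.23  0.76 -0.71  1.46  0.75  1.58  0.19]
pos err cm (to go) [-0.08  0.05 -0.01] tilt twist to go [ 0.003 -0.002]
```

View pics/side8.png

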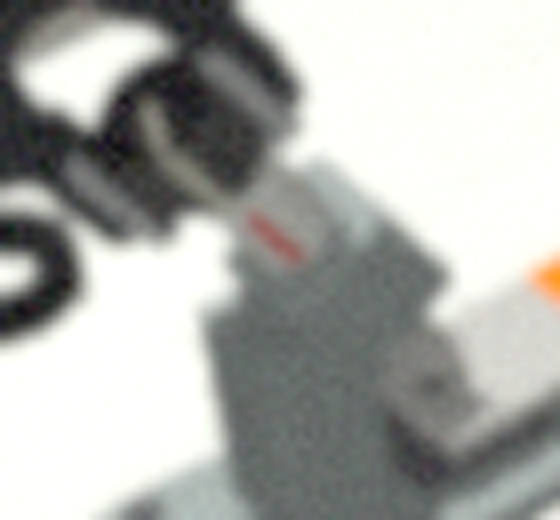

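Still aligned: white line at about (162,256), red at about (174,264). Continuing.

Emit:
play_rows:
  increments:
    - {"xyz":[0,0,0],"twist":[0,0,0.14],"jaw":2.6}
    - {"xyz":[0,0,0],"twist":[0,0,0.14],"jaw":2.6}
    - {"xyz":[0,0,0],"twist":[0,0,0.14],"jaw":2.6}

```text
t: 17.95
eef_pos: [0.5808, 0.253, 0.1148]
orientation: [0.879, 0.401, -0.121, 0.228]
ft_force: [1.6, -0.4, -1.0]
width: 0.0288
```

```bash
python3 look.py 9
```

```text
t 17.95 th -0.925 w 0.0288 F [ 1.6 -0.4 -1. ] |F| 2.0 torque axial 0.150 q [-0.28  0.74 -0.63  1.46  0.71  1.55 -0.21]
pos err cm (to go) [-0.08  0.08 -0.01] tilt twist to go [ 0.002 -0.004]
```

View pics/side9.png

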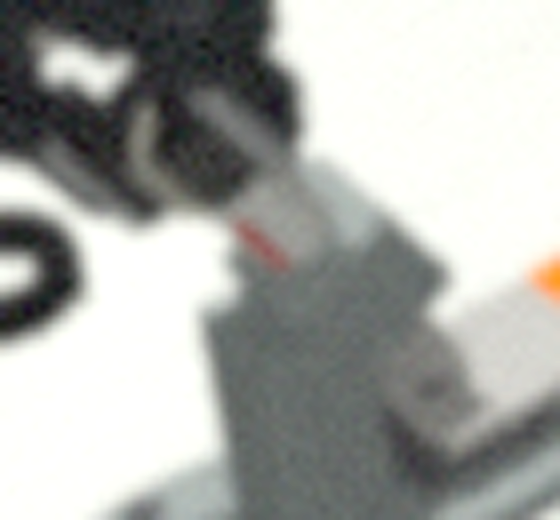

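Emit:
play_rows:
  increments:
    - {"xyz":[0,0,0],"twist":[0,0,0.14],"jaw":2.6}
    - {"xyz":[0,0,0],"twist":[0,0,0.14],"jaw":2.6}

```text
t: 18.2
eef_pos: [0.581, 0.2531, 0.1147]
orientation: [0.926, 0.275, -0.088, 0.243]
ft_force: [1.7, -0.6, -0.2]
width: 0.0286
```

```bash
python3 look.py 10
```

```text
t 18.20 th -0.646 w 0.0286 F [ 1.7 -0.6 -0.2] |F| 1.8 torque axial 0.133 q [-0.31  0.73 -0.58  1.46  0.69  1.53 -0.47]
pos err cm (to go) [-0.07  0.1  -0.  ] tilt twist to go [ 0.002 -0.005]
```

View pics/side10.png

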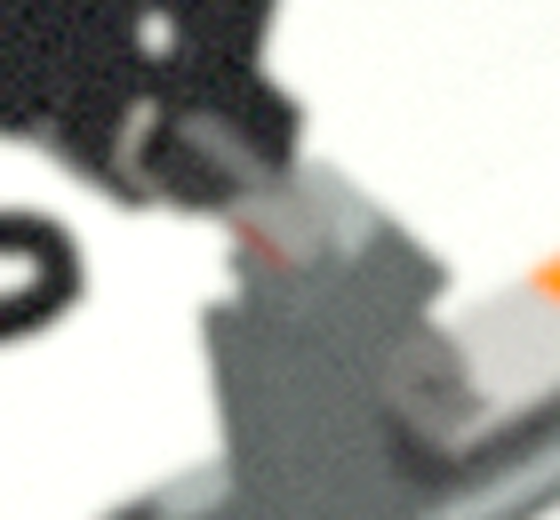

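The clutch is slipping. The red line stayed at about (173,266) while the white line moved on, and axial torque rose from about 0.05–0.1 to 0.14 N m. By estimate the thimble stopped at th ≈ -1.05, so I need about 1.1 rad more.

Emit:
play_rows:
  increments:
    - {"xyz":[0,0.02,0],"twist":[0,0,0.14],"jaw":2.6}
    - {"xyz":[0,0.02,0],"twist":[0,0,0.14],"jaw":2.6}
    - {"xyz":[0,0,0],"twist":[0,0,0.14],"jaw":2.6}
    - {"xyz":[0,0,0],"twist":[0,0,0.14],"jaw":2.6}
    - {"xyz":[0,0,0],"twist":[0,0,0.14],"jaw":2.6}
    - {"xyz":[0,0,0],"twist":[0,0,0.14],"jaw":2.6}
    - {"xyz":[0,0,0],"twist":[0,0,0.14],"jaw":2.6}
    - {"xyz":[0,0,0],"twist":[0,0,0.14],"jaw":2.6}

```text
t: 19.05
eef_pos: [0.5817, 0.2531, 0.1147]
orientation: [0.933, -0.249, 0.053, 0.253]
ft_force: [2.4, -0.7, -0.0]
width: 0.0288
```

```bash
python3 look.py 11
```

```text
t 19.05 th 0.454 w 0.0288 F [ 2.4 -0.7 -0. ] |F| 2.5 torque axial 0.090 q [-0.44  0.69 -0.37  1.47  0.58  1.47 -1.49]
pos err cm (to go) [-0.    0.14 -0.01] tilt twist to go [-0.003 -0.006]
```

View pics/side11.png

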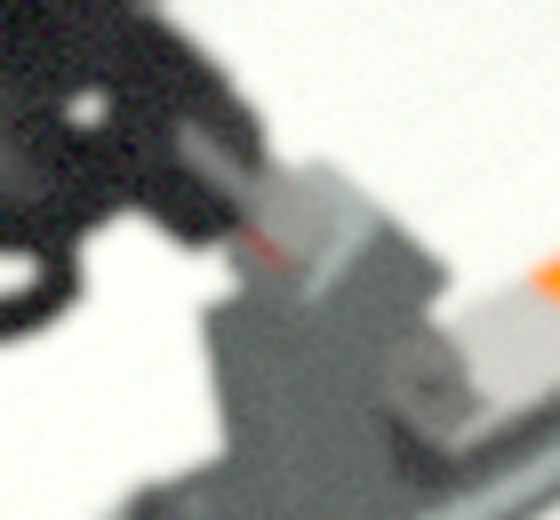

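Emit:
play_rows:
  increments:
    - {"xyz":[0,0,0],"twist":[0,0,0],"jaw":3.6}
    - {"xyz":[0,0,0],"twist":[0,0,0],"jaw":5}
    - {"xyz":[0,0,0],"twist":[0,0,0],"jaw":6}
    - {"xyz":[0,0,-1],"twist":[0,0,0],"jaw":6}
    - {"xyz":[0,0,-2.5],"twist":[0,0,0],"jaw":6}
    - {"xyz":[0,0,-4],"twist":[0,0,0],"jaw":6}
    - {"xyz":[0,0,-4],"twist":[0,0,0],"jaw":6}
    - {"xyz":[0,0,-4],"twist":[0,0,0],"jaw":6}
    - {"xyz":[0,0,0],"twist":[0,0,0],"jaw":6}

```text
t: 20.0
eef_pos: [0.582, 0.3359, 0.2544]
orientation: [0.937, -0.236, 0.045, 0.254]
ft_force: [0.0, 1.3, -0.8]
width: 0.0602
```

Run:
```python
from h import *
import cv2
turnstate()
for n,x,y in(("side",140,220),("top",130,180)):
    t=bot.capture(n)[:,:,::-1];cv2.imwrite(f"pics/{n}12f.png",t);cv2.imwrite(f"pics/{n}12.png",cv2.convertScaleAbs(cv2.resize(t[y:y+95,x:x+125],None,fx=6,fy=6,interpolation=cv2.INTER_CUBIC),alpha=1.4,beta=15))
```

```text
t 20.00 th 0.424 w 0.0602 F [ 0.   1.3 -0.8] |F| 1.5 torque axial -0.008 q [-0.54  0.68 -0.4   1.17  0.54  1.78 -1.41]
pos err cm (to go) [ 0.57  0.02 16.28] tilt twist to go [-0.001  0.003]
```

View pics/side12.png

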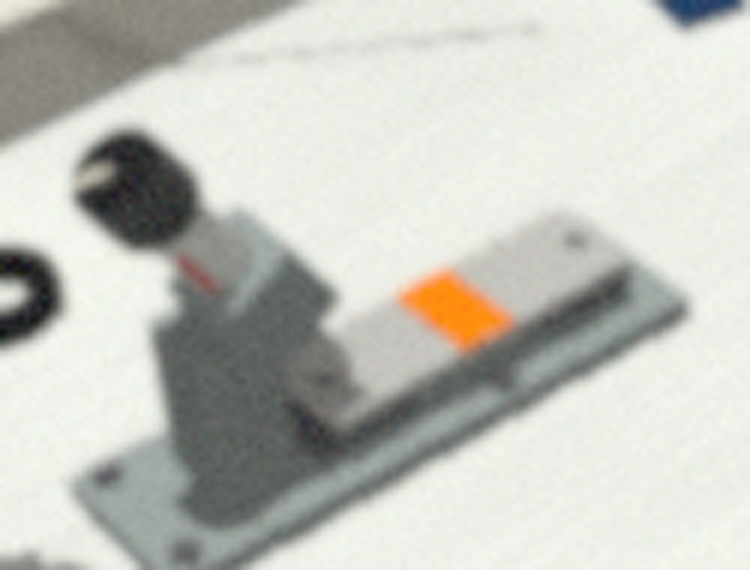

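View pics/top12.png

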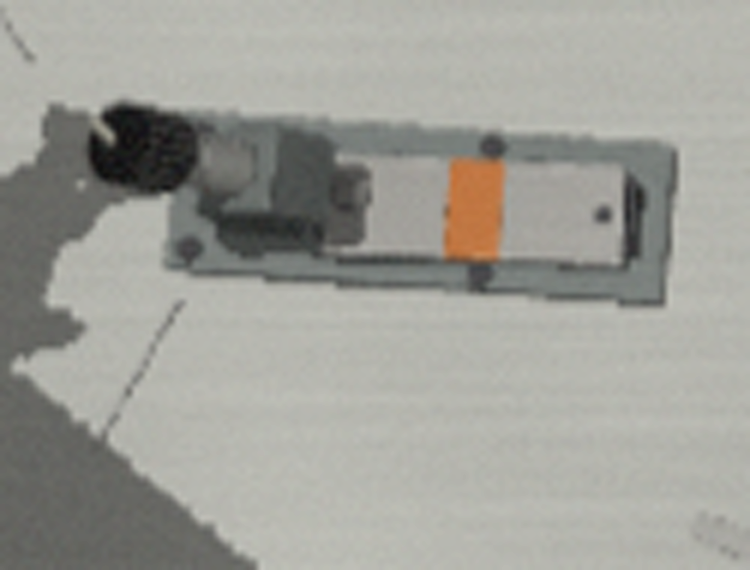

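Run:
```python
from h import *
def pt(s,r,th,p):
    pos,M=cap_pose(s,th,np.array(p)); return pos+r*M[:,0]
for n,p,(x,y) in(("side",[.5723,.2051,-1.6325],(140,220)),("top",[.5755,.2015,-1.644],(130,180))):
    for d in range(0,360,20):
        a=np.deg2rad(d);f=lambda s,r:np.round((proj(n,pt(s,r,a,p))[0]-[x,y]+.5)*6).astype(int)
        print(n,d,"cap",f(.129,10),"side",f(.116,15),"red",f(.0835,10.5e-3) if 1 else 0, "capend",f(.129,.010))
```

```text
side 0 cap [-1915 -1555] side [-1992 -1621] red [184 234] capend [ 98 161]
side 20 cap [ -803 -2356] side [ -836 -2448] red [193 226] capend [107 153]
side 40 cap [  332 -3129] side [  343 -3258] red [203 221] capend [117 148]
side 60 cap [ 1778 -4059] side [ 1860 -4260] red [213 219] capend [127 146]
side 80 cap [ 4243 -5567] side [ 4538 -5971] red [222 221] capend [136 148]
side 100 cap [11698 -9960] side [ 13636 -11641] red [228 226] capend [142 153]
side 120 cap [-56166  29259] side [-34533  18052] red [232 234] capend [145 161]
side 140 cap [-9018  1879] side [-8165  1715] red [231 244] capend [144 170]
side 160 cap [-4558  -794] side [-4288  -740] red [227 255] capend [140 181]
side 180 cap [-2528 -2078] side [-2407 -1975] red [220 265] capend [133 191]
side 200 cap [-1064 -3073] side [-1014 -2931] red [211 274] capend [124 199]
side 220 cap [  398 -4140] side [  382 -3937] red [201 279] capend [114 204]
side 240 cap [ 2430 -5720] side [ 2288 -5369] red [191 281] capend [104 206]
side 260 cap [ 7063 -9493] side [ 6362 -8529] red [182 279] capend [ 95 204]
side 280 cap [ 94410 -
[... 971 characters left out ...]
nd [122 169]
top 180 cap [  6019 -52268] side [  3745 -32273] red [211 192] capend [115 171]
top 200 cap [-5875 16581] side [-7397 20802] red [204 191] capend [109 169]
top 220 cap [-3955  6072] side [-4348  6654] red [199 186] capend [103 165]
top 240 cap [-3294  2822] side [-3510  2995] red [195 179] capend [100 158]
top 260 cap [-2865   973] side [-3017  1016] red [194 170] capend [ 99 149]
top 280 cap [-2490  -440] side [-2613  -467] red [195 160] capend [100 139]
top 300 cap [-2087 -1775] side [-2194 -1869] red [198 151] capend [103 130]
top 320 cap [-1565 -3322] side [-1658 -3521] red [203 144] capend [108 123]
top 340 cap [ -711 -5620] side [ -772 -6072] red [210 139] capend [114 118]
```

The white line now sits at about 310° and the red line at about 228°, which makes the slip about 80–85° (1.45 rad). One look at the whole scene before handing in.

View pics/top12f.png

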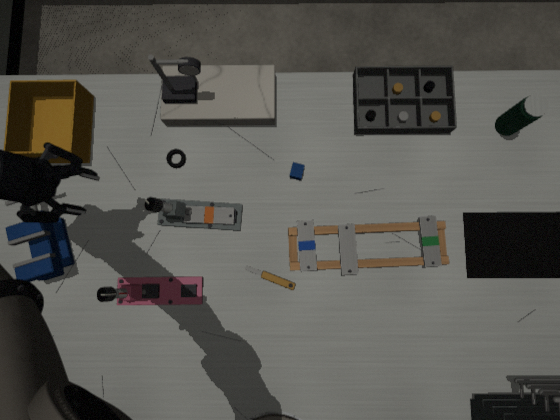

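View pics/side12f.png

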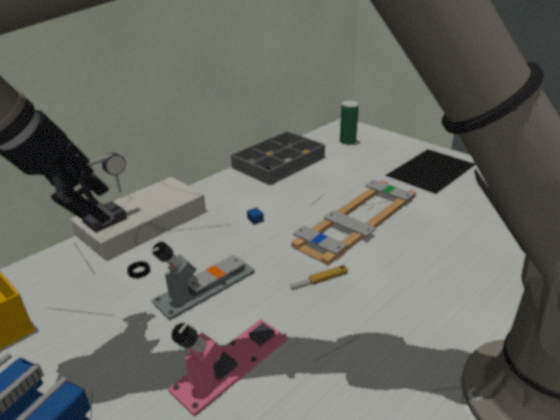

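The ring (176,158), block (297,170), feeler (273,279) and other three shims are where they started. The gripper is clear of everything.

```bash
python3 -c "
from workcell import bot
print(bot.hand_in(), bot.observe()['t'])"
```

```text
the job is handed in; nothing more can be done
the job is handed in; nothing more can be done
```

I clamped the orange-striped shim in the grey fixture with the ratchet slipped about a quarter turn, and handed the job in at about 20 s.

**Placing:** I took the shim from the third place on the rack and slid it in low from the loading side. It sat down on the rests with about 7.5 N of contact before I let go. Overlays in both camera views put it within about 1 mm of the nest outline.

**Clamping:** I gripped the cap alone and turned it clockwise about 3.4 rad. After about 1.8 rad the thimble's red line stopped while the cap's white line kept going, and the axial torque rose. After release, the white line leads the red one by about 80–85°, against about 1.5 rad estimated from the turn angles; both are inside the allowed range.

**Last checks:**
- The shim is still in place.
- The other shims, gauge block, feeler holder and spacer ring look unmoved.
- The gripper is about 16 cm clear.

**Disagreements:**
- **Cameras:** the two views differed by 2–4 mm on the fixture's position.
- **Cap grip:** closing on the cap moved the tool about 2 mm sideways, with under 3 N of force.
- **Torque:** the reading was too noisy and offset to trust alone, so I judged the slip mainly by the index lines.

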